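# Tilt the neck rests the other way

## Robot

A 6-joint arm with a two-finger parallel gripper is mounted at the origin on the work surface. World frame = base frame: x ahead of the robot, y to its left, z up, the work surface at z = 0. Lengths are in m, angles in degrees, forces in N, time in s.
With the tool pointing down it reaches from about 0.35 to 0.875 m from the base axis. Payload 4.2 kg.
Tool frame: the origin (TCP) lies midway between the tips of the shut fingers; the grasp point (between the pads) lies 19 mm behind it; z points along the fingers, y is the direction in which the jaws open and shut (so a half turn about z gives the same grasp; the last joint's range is limited). The gripper opens to 87 mm and grips with 3 to 60 N. Pads are 19 mm wide; open, the fingers measure 117 mm over their backs; the gripper's body (75 mm by 190 mm) begins 51 mm behind the grasp point.
Start: joints at [83.514, 22.042, 0.453, 0, -68.411, -14.817], TCP at [0.227, 0.582, 0.223] pointing down, gripper open.
Joint ranges: [-179.83, 179.83], [-69.29, 118.12], [-61.27, 80.66], [-181.25, 117.63], [-171.15, -9.14], [-177.46, 177.46]. Speed limits (degrees/s): [159.86, 159.86, 180, 180, 180, 180].

## Interface

Orientations are given as a 3x3 rotation matrix whose columns are the frame's x, y, z axes.
In Python, from station import r gives the robot as it stands.
- The arm moves only by the tool play_rows, never from a script. Its argument "commands" is a list that holds one entry, the list of rows, each a list of 7 numbers: the shift along the world's x, y, z in m, then the turn, a rotation vector about the world's x, y, z in rad, then the closure, from 0 (fully open) to 1 (shut). A call has 1 to 5 rows; each row is the pose to reach, as a shift and turn from the pose commanded when the call began; what a row does not reach only later rows make up. A row lasts 1/10 s, in which the tool goes at most 50 mm and 8.59 degrees, less where a joint would pass 70% of its speed; a pose out of reach is approached as far as the arm can. A call with a gripper value outside its range is refused whole. The fingers move at their own pace and stop on an object; the grip force is fixed at half the most. Time passes only in rows, so rows that repeat a pose let the fingers close. It gives the time, the measured TCP pose, the force and the opening at its end, in the units of the state.
- r.sense(): the state, without advancing time (a new reading comes with each control period).
- r.capture(name): name is "scene" or "top"; returns a dict with "image" (420x560x3 uint8, red, green, blue), "range_z" (420x560 float32, m along the optical axis (not along the pixel's ray), 0 where there is no reading), "intrinsics" (3x3 intrinsics, pixels), "extrinsics" (4x4, takes a point from camera to world coordinates). Camera axes: x right, y up, looking along -z (the intrinsics and any distortion apply to the point x, -y, -z); pixel columns grow to the right and rows downward; lengths in m; the calibration is good to about 2 mm. A picture is of the moment at which its call begins.
- r.finish_job(): hands the job in, once; it reports no verdict.
The state is a dict: "time_s": time; "joints": joint angles; "joint_velocities": joint speeds; "effort": joint torques, N m; "tcp_pos": TCP position; "ee_rot": TCP orientation; "wrist_force": force on the tool from outside, world axes, zero at the start; "moment": the same for the moment, N m; "gripper_width": opening from 0.0 (shut) to 1.0 (fully open).
Only numpy, scipy, OpenCV 4.12 (cv2) and the standard library are available. Lean on these libraries where they do the work, as an engineer would, in place of code of your own. Each camera call takes 0.05 s, during which the arm holds its last target. There are 200 camera calls.

## Task

The next instrument neck has to slope the other way on the two ratchet rests. First take the rest that stands low by its wooden cradle, raise it as far as it goes and let go, so that it hangs on its top tooth. Then press down the pawl's thumb pad on the other, high rest and keep it down until that rest has sunk all the way to the bottom, and let go of it.

Things in the scene. Friction and masses are not known exactly. Their poses are not given: they have to be found in the camera images.
- low_rail (a joint): Height (m) of the low rest's toothed rail over its bottom stop; upper stop 0.068. Both rests are alike: plywood foot 165x100x14 mm fixed to the bench, 125 mm tall aluminium guide, steel rail with a cradle on top. The sprung pawl lets the rail rise and catches it at 0.020, 0.040, 0.060 (top tooth); let go, it drops to the tooth below. Starts at 0. Raising slowly takes 5 to 12 N.
- high_rail (a joint): The same for the other, high rest, which starts caught at 0.060, its top tooth, the horns of its cradle then 256 mm above the bench (keep clear when passing over). With its pawl held clear this rail sinks to 0 by its own weight at about 0.1 m/s.
- low_cradle (a point): Top centre of the wooden bar of the low rest's cradle; moves with the rail; 178 mm above the bench at joint 0. z up. Bar: 96 mm long (y), 18 thick (x), 26 high, with 27 mm free below it at joint 0. Grip it at its middle, fingers closing along x. Cork horns on its ends, 18 mm high, 76 mm apart. x points away from the robot; this rest's own pawl pad sticks out there, 90 mm off: leave it alone.
- high_pad (a point): Top centre of the high rest's pawl pad: flat steel plate 32 (x) x 40 (y) x 7 mm at the end of the pawl lever, beyond the rail as seen from the robot, 88 mm above the bench. x points out from the rail, which stands 90 mm off at -x, its cradle bar along y. Pressed straight down 16 mm or more (stop at 23 mm; under 10 N) it frees the teeth; a spring returns it.
There are look-alikes about, which are no part of the job. What is shaped like the part that bears high_rail but green is not meant.

How it is judged:
By the outcome, as a careful person would: the job done as asked, in the order asked, and still so for the second after the job is handed in, with the robot touching nothing.
It also fails if it takes over 54 s, if anything falls off the work surface, if the arm or the gripper's body presses on something with over 40 N, if the wrist force passes 120 N, or if a joint passes its speed limit or range.

## Working session

There is one attempt and no reset: what is moved stays moved. The work goes in short steps, Python scripts to look and compute and a tool call to move; the robot and the scene stay as the last step left them, time stands still between calls to the robot, and variables do not carry over. Pictures are saved under pics/ and viewed, about 8 in all and at most 12, crops included, and the job is handed in when it is done.

Besides the shell and the picture viewer there is one more tool, called after ">>>" in YAML: its name, and indented under it one key for each argument. play_rows: Moves the arm, as the interface text tells. Its arguments: {"type":"object","properties":{"commands":{"type":"array","items":{"type":"array","items":{"type":"array","items":{"type":"number"}}}}},"required":["commands"]}

```bash
ls; mkdir -p pics; cat > h.py <<'E'
import numpy as np,cv2
from station import r
def shot(n,name):
    c=r.capture(n); cv2.imwrite(f'pics/{name}.png',c['image'][:,:,::-1]); np.savez(f'pics/{name}.npz',**c); return c
def world(c):
    K=c['intrinsics'];T=c['extrinsics'];z=c['range_z']
    v,u=np.mgrid[:z.shape[0],:z.shape[1]]
    p=np.stack([(u-K[0,2])/K[0,0]*z,-(v-K[1,2])/K[1,1]*z,-z],-1)
    w=p@T[:3,:3].T+T[:3,3]; w[z==0]=np.nan; return w
E
python3 - <<'E'
from h import *
for n in('scene','top'):
    c=shot(n,n); print(n,c['intrinsics'],c['extrinsics'].round(3))
s=r.sense();print(s)
E
```

```text
pics
scene [[418.75851497   0.         274.97173107]
 [  0.         418.75851497 204.11476983]
 [  0.           0.           1.        ]] [[ 0.699 -0.534  0.475  0.817]
 [ 0.715  0.528 -0.459 -0.347]
 [-0.006  0.661  0.751  0.659]
 [ 0.     0.     0.     1.   ]]
top [[390.86171683   0.         285.13622577]
 [  0.         390.86171683 212.56073563]
 [  0.           0.           1.        ]] [[-0.081  0.971 -0.226  0.288]
 [-0.997 -0.079  0.02   0.006]
 [ 0.002  0.227  0.974  0.944]
 [ 0.     0.     0.     1.   ]]
{'time_s': 0.1, 'joints': array([ 8.35121407e+01,  2.20862562e+01,  3.89336260e-01, -2.60265523e-02,
       -6.84103657e+01, -1.48154775e+01]), 'joint_velocities': array([ 0.02627411, -0.0007673 ,  0.1961853 ,  0.0512103 ,  0.12061892,
        0.10000985]), 'effort': array([-4.98735026e-04, -3.91688347e+01,  1.87936538e+01,  4.23192590e+00,
        1.34864115e-02, -6.89171361e-05]), 'tcp_pos': array([0.22686385, 0.58181143, 0.22157999]), 'ee_rot': array([[ 9.31609212e-01, -3.63460970e-01, -6.31248661e-04],
       [-3.63461512e-01, -9.31607451e-01, -1.81273457e-03],
       [ 7.07823105e-05,  1.91819482e-03, -9.99998158e-01]]), 'wrist_force': array([-0.65070022, -0.39262143,  0.64190385]), 'moment': array([ 0.03779922, -0.03431113,  0.0191423 ]), 'gripper_width': 0.9934735938233615}
```

View pics/scene.png

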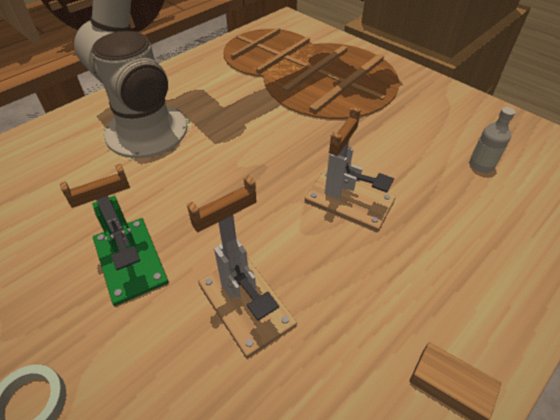

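View pics/top.png

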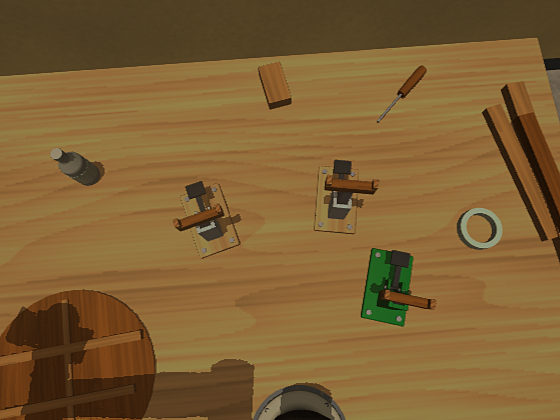

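Scene view: the low rest is at about (345,150) with its pad at (382,182). The high rest has its cradle at (223,203) and pad at (262,305). The green look-alike's cradle is at (95,187) and its pad at (124,257), and it is not meant. In the top view these are low bar (198,217), high bar (350,185) with pad (342,167), and green bar (410,300). Next I'll measure and take one close crop.

```bash
python3 - <<'E'
from h import *
C={n:dict(np.load(f'pics/{n}.npz')) for n in('scene','top')}
W={n:world(C[n]) for n in C}
a=np.hstack([cv2.resize(C['scene']['image'][100:230,290:410],(370,400),interpolation=2),cv2.resize(C['scene']['image'][170:350,185:305],(267,400),interpolation=2)])
b=cv2.resize(C['top']['image'][145:265,165:385],(637,347)[:2],interpolation=2)
cv2.imwrite('pics/crop.png',np.vstack([a[:,:637],b])[:,:,::-1][:600] if 0 else cv2.resize(np.vstack([a,b]),(511,600))[:,:,::-1])
# point clouds
for nm,(cx,cy),zr in [('low bar',(.50,.2),(.168,.185)),]:pass
for n,pts in {'scene':[(348,130),(223,203),(262,305),(382,182)],'top':[(198,217),(350,185),(342,167),(195,189)]}.items():
    for u,v in pts: print(n,u,v,W[n][v,u].round(4))
P=np.concatenate([w[np.isfinite(w[...,0])].reshape(-1,3) for w in W.values()])
np.save('P.npy',P)
E
```

```text
scene 348 130 [0.4767 0.1677 0.1767]
scene 223 203 [ 0.4994 -0.1375  0.2376]
scene 262 305 [ 0.5856 -0.1525  0.0878]
scene 382 182 [0.5585 0.1861 0.0881]
top 198 217 [0.4709 0.1649 0.1784]
top 350 185 [ 0.4947 -0.1348  0.2402]
top 342 167 [ 0.5827 -0.1512  0.0917]
top 195 189 [0.558  0.1882 0.0893]
```

View pics/crop.png

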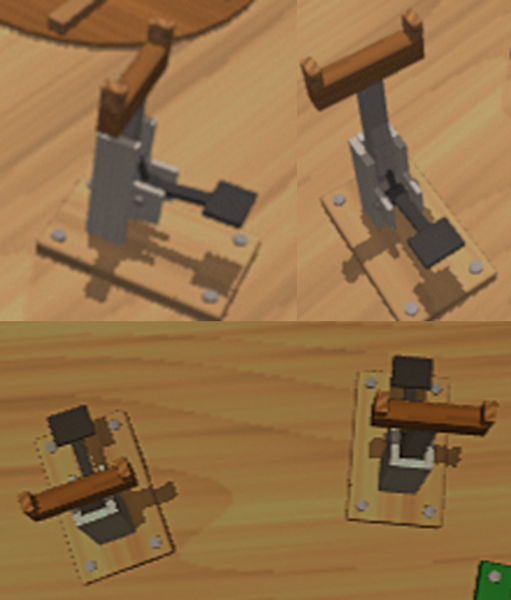

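The crop confirms both plywood rests: low with its cradle down, high with its cradle raised. Heights of 178, 238 and 88 mm match the description. Now I'll fit centres and axes.

```bash
python3 - <<'E'
from h import *
for n in('scene','top'):
    w=world(dict(np.load(f'pics/{n}.npz')));w=w[np.isfinite(w[...,0])]
    for nm,c,R,z0,z1 in [('lowbar',(.473,.166),.065,.172,.184),('lowhorn',(.473,.166),.065,.186,.205),('lowpad',(.558,.187),.035,.083,.095),('highbar',(.497,-.136),.065,.232,.246),('highpad',(.584,-.152),.035,.083,.096),('guide L',(.47,.166),.05,.118,.132),('guide H',(.49,-.14),.05,.118,.132)]:
        q=w[(np.hypot(*(w[:,:2]-c).T)<R)&(w[:,2]>z0)&(w[:,2]<z1)]
        if len(q)<5: print(n,nm,len(q));continue
        (cx,cy),(a,b),t=cv2.minAreaRect((q[:,:2]*1000).astype(np.float32))
        print(n,nm,len(q),'rect',round(cx,1),round(cy,1),round(a,1),round(b,1),round(t,1),'mean',q.mean(0).round(4),'zmed',np.median(q[:,2]).round(4))
E
```

```text
scene lowbar 320 rect 471.8 162.0 18.3 96.3 15.4 mean [0.4729 0.1643 0.1775] zmed 0.1774
scene lowhorn 146 rect 471.7 163.2 17.7 97.7 15.7 mean [0.4735 0.1581 0.1925] zmed 0.1937
scene lowpad 291 rect 550.9 185.1 46.6 41.3 15.8 mean [0.5573 0.1858 0.087 ] zmed 0.0873
scene highbar 794 rect 497.1 -136.9 96.0 19.0 80.6 mean [ 0.4994 -0.138   0.2374] zmed 0.2375
scene highpad 561 rect 578.0 -150.9 40.4 46.6 80.2 mean [ 0.5851 -0.1531  0.0871] zmed 0.0874
scene guide L 139 rect 470.9 162.5 33.7 41.9 15.0 mean [0.4779 0.1573 0.1236] zmed 0.1236
scene guide H 306 rect 495.6 -136.6 40.2 34.8 79.9 mean [ 0.4997 -0.1411  0.1243] zmed 0.1242
top lowbar 372 rect 471.1 162.9 18.7 95.3 16.3 mean [0.4697 0.1637 0.1789] zmed 0.179
top lowhorn 109 rect 471.0 162.9 17.6 95.4 15.8 mean [0.4695 0.1643 0.1955] zmed 0.1966
top lowpad 279 rect 549.3 185.5 49.2 40.2 14.8 mean [0.554  0.1865 0.0882] zmed 0.0887
top highbar 433 rect 496.7 -136.5 94.8 18.6 79.8 mean [ 0.4952 -0.1371  0.2391] zmed 0.2393
top highpad 256 rect 579.4 -152.3 39.5 43.9 82.4 mean [ 0.5827 -0.152   0.0888] zmed 0.089
top guide L 132 rect 461.7 160.3 16.6 39.7 15.5 mean [0.46   0.1597 0.1255] zmed 0.126
top guide H 176 rect 495.7 -136.8 39.4 34.8 80.0 mean [ 0.4904 -0.1335  0.1255] zmed 0.1259
```

Low bar centre is (0.4714, 0.1626), axis x at +15.7°. High pad centre is (0.5856, -0.152), axis at -9.8°. In both cases the 90 mm spacing between bar and pad checks out. I'll move towards the low cradle: total shift (+0.244, -0.419), turn -53°.

>>> play_rows:
  commands:
    - [[0.024, -0.042, 0.006, 0, 0, -0.09, 0], [0.049, -0.084, 0.012, 0, 0, -0.185, 0], [0.073, -0.126, 0.018, 0, 0, -0.28, 0], [0.098, -0.168, 0.025, 0, 0, -0.37, 0], [0.122, -0.21, 0.03, 0, 0, -0.46, 0]]

```text
time_s: 0.6
tcp_pos: [0.3496, 0.3704, 0.2527]
ee_rot: [[0.671, -0.741, -0.0], [-0.741, -0.671, -0.0], [0.0, 0.0, -1.0]]
wrist_force: [1.0, 0.8, 0.3]
gripper_width: 1.0
```

>>> play_rows:
  commands:
    - [[0.024, -0.042, 0, 0, 0, -0.09, 0], [0.049, -0.084, 0, 0, 0, -0.185, 0], [0.073, -0.126, 0, 0, 0, -0.28, 0], [0.098, -0.168, 0, 0, 0, -0.37, 0], [0.122, -0.21, 0, 0, 0, -0.465, 0]]

```text
time_s: 1.1
tcp_pos: [0.4714, 0.1604, 0.2524]
ee_rot: [[0.267, -0.964, -0.0], [-0.964, -0.267, 0.0], [-0.0, 0.0, -1.0]]
wrist_force: [0.8, 0.8, 0.6]
gripper_width: 1.001
```

```bash
python3 - <<'E'
from h import *
s=r.sense();print(s['time_s'],s['tcp_pos'],s['wrist_force'],np.degrees(np.arctan2(-s['ee_rot'][1,1],-s['ee_rot'][0,1])),s['ee_rot'][:,2],s['joints'])
E
```

```text
1.1 [0.47142999 0.16037293 0.25241803] [0.79790759 0.82785399 0.60325065] 15.497164012421756 [-2.20535740e-04  2.08369612e-05 -9.99999975e-01] [ 3.74997319e+01  8.31510238e+00 -1.40734390e+01 -9.34295896e-03
 -6.76207568e+01 -2.19990104e+01]
```

>>> play_rows:
  commands:
    - [[0, 0.002, -0.025, 0, 0, 0, 0], [0, 0.002, -0.05, 0, 0, 0, 0], [0, 0.002, -0.075, 0, 0, 0, 0], [0, 0.002, -0.105, 0, 0, 0, 0], [0, 0.002, -0.105, 0, 0, 0, 0]]

```text
time_s: 1.6
tcp_pos: [0.4681, 0.1624, 0.1436]
ee_rot: [[0.269, -0.963, -0.009], [-0.963, -0.269, -0.005], [0.002, 0.01, -1.0]]
wrist_force: [-0.5, -1.0, -0.6]
gripper_width: 1.003
```

```bash
python3 - <<'E'
from h import *
a=shot('scene','g1');b=shot('top','g1t')
cv2.imwrite('pics/g1c.png',np.hstack([cv2.resize(a['image'][60:230,270:410],(400,486)),cv2.resize(b['image'][150:280,150:257],(400,486))])[:,:,::-1])
s=r.sense();print(s['tcp_pos'],s['wrist_force'])
E
```

```text
[0.47118254 0.16420326 0.14773541] [0.09078617 0.28717955 0.03591551]
```

View pics/g1c.png

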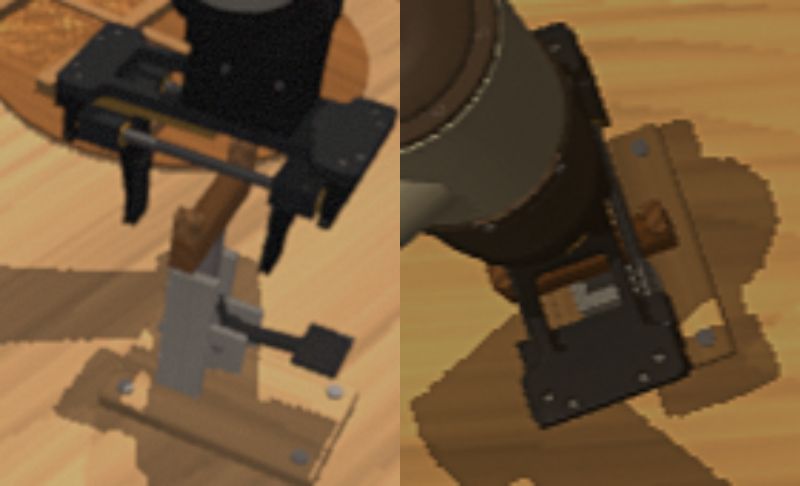

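The open fingers straddle the middle of the low bar, one on each side, and are clear of its pad. Closing.

>>> play_rows:
  commands:
    - [[0, 0, 0, 0, 0, 0, 1], [0, 0, 0, 0, 0, 0, 1], [0, 0, 0, 0, 0, 0, 1], [0, 0, 0, 0, 0, 0, 1], [0, 0, 0, 0, 0, 0, 1]]

```text
time_s: 2.2
tcp_pos: [0.4711, 0.1644, 0.1479]
ee_rot: [[0.271, -0.963, 0.001], [-0.963, -0.271, 0.0], [-0.0, -0.001, -1.0]]
wrist_force: [0.4, 1.1, -0.3]
gripper_width: 0.632
```

>>> play_rows:
  commands:
    - [[0, 0, 0, 0, 0, 0, 1], [0, 0, 0, 0, 0, 0, 1], [0, 0, 0, 0, 0, 0, 1], [0, 0, 0, 0, 0, 0, 1], [0, 0, 0, 0, 0, 0, 1]]

```text
time_s: 2.7
tcp_pos: [0.472, 0.1646, 0.1476]
ee_rot: [[0.271, -0.963, 0.002], [-0.963, -0.271, 0.001], [-0.0, -0.002, -1.0]]
wrist_force: [4.0, 0.4, -2.5]
gripper_width: 0.205
```

Closed on 18 mm, which is the bar. Lifting slowly.

>>> play_rows:
  commands:
    - [[0, 0, 0, 0, 0, 0, 1], [0, 0, 0.004, 0, 0, 0, 1], [0, 0, 0.008, 0, 0, 0, 1], [0, 0, 0.012, 0, 0, 0, 1], [0, 0, 0.016, 0, 0, 0, 1]]

```text
time_s: 3.2
tcp_pos: [0.4719, 0.1646, 0.1627]
ee_rot: [[0.27, -0.963, 0.001], [-0.963, -0.27, 0.001], [-0.0, -0.002, -1.0]]
wrist_force: [7.7, -0.5, -8.8]
gripper_width: 0.202
```

>>> play_rows:
  commands:
    - [[0, 0, 0.005, 0, 0, 0, 1], [0, 0, 0.01, 0, 0, 0, 1], [0, 0, 0.015, 0, 0, 0, 1], [0, 0, 0.02, 0, 0, 0, 1], [0, 0, 0.024, 0, 0, 0, 1]]

```text
time_s: 3.7
tcp_pos: [0.4719, 0.1646, 0.1868]
ee_rot: [[0.27, -0.963, 0.001], [-0.963, -0.27, 0.001], [-0.0, -0.001, -1.0]]
wrist_force: [4.5, -0.5, -6.8]
gripper_width: 0.208
```

>>> play_rows:
  commands:
    - [[0, 0, 0.005, 0, 0, 0, 1], [0, 0, 0.01, 0, 0, 0, 1], [0, 0, 0.015, 0, 0, 0, 1], [0, 0, 0.02, 0, 0, 0, 1], [0, 0, 0.023, 0, 0, 0, 1]]

```text
time_s: 4.2
tcp_pos: [0.4719, 0.1646, 0.2102]
ee_rot: [[0.271, -0.963, 0.002], [-0.963, -0.271, 0.001], [-0.0, -0.002, -1.0]]
wrist_force: [5.5, 0.2, -5.2]
gripper_width: 0.202
```

>>> play_rows:
  commands:
    - [[0, 0, 0.001, 0, 0, 0, 1], [0, 0, 0.002, 0, 0, 0, 1], [0, 0, 0.003, 0, 0, 0, 1], [0, 0, 0.004, 0, 0, 0, 1], [0, 0, 0.004, 0, 0, 0, 1]]

```text
time_s: 4.7
tcp_pos: [0.472, 0.1646, 0.2144]
ee_rot: [[0.271, -0.963, 0.002], [-0.963, -0.271, 0.001], [-0.0, -0.002, -1.0]]
wrist_force: [5.5, -0.8, -3.4]
gripper_width: 0.203
```

```bash
python3 - <<'E'
from h import *
a=shot('scene','g2')
w=world(a); cv2.imwrite('pics/g2c.png',cv2.resize(a['image'][40:230,270:410],(442,600))[:,:,::-1])
q=w[np.isfinite(w[...,0])]
for c in[(.4714,.1626),(.4967,-.1367)]:
    d=(q[:,:2]-c); th=np.radians(15.7 if c[1]>0 else -9.8); u=np.array([-np.sin(th),np.cos(th)])
    l=d@u; x=d@np.array([np.cos(th),np.sin(th)])
    m=(abs(abs(l)-43)<1e9)&(abs(abs(l)-.043)<.004)&(abs(x)<.011)&(q[:,2]>.16)
    print(m.sum(),np.percentile(q[m,2],[50,80,95,100]).round(4))
E
```

```text
305 [0.2528 0.4126 0.4196 0.4229]
346 [0.2456 0.2555 0.2563 0.2576]
```

View pics/g2c.png

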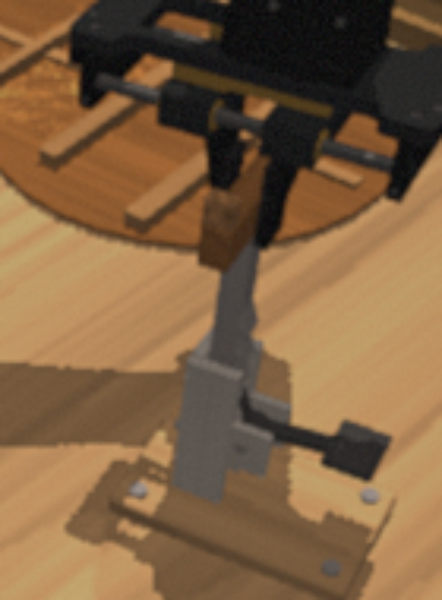

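The bar is lifted clear of the guide with the grip firm, at about 66.7 mm. I'll go the last 1–2 mm to the stop, then open.

>>> play_rows:
  commands:
    - [[0, 0, 0.001, 0, 0, 0, 1], [0, 0, 0.0015, 0, 0, 0, 1], [0, 0, 0.002, 0, 0, 0, 1], [0, 0, 0.002, 0, 0, 0, 1], [0, 0, 0.002, 0, 0, 0, 1]]

```text
time_s: 5.25
tcp_pos: [0.4719, 0.1646, 0.2156]
ee_rot: [[0.27, -0.963, 0.001], [-0.963, -0.27, 0.001], [-0.0, -0.001, -1.0]]
wrist_force: [6.4, -0.3, -7.2]
gripper_width: 0.206
```

>>> play_rows:
  commands:
    - [[0, 0, 0, 0, 0, 0, 0], [0, 0, 0, 0, 0, 0, 0], [0, 0, 0, 0, 0, 0, 0], [0, 0, 0, 0, 0, 0, 0], [0, 0, 0, 0, 0, 0, 0]]

```text
time_s: 5.75
tcp_pos: [0.4709, 0.1643, 0.2167]
ee_rot: [[0.271, -0.963, -0.0], [-0.963, -0.271, 0.0], [-0.0, 0.0, -1.0]]
wrist_force: [-0.4, 0.9, 0.4]
gripper_width: 0.574
```

>>> play_rows:
  commands:
    - [[0, 0, 0, 0, 0, 0, 0], [0, 0, 0, 0, 0, 0, 0], [0, 0, 0, 0, 0, 0, 0], [0, 0, 0, 0, 0, 0, 0], [0, 0, 0, 0, 0, 0, 0]]

```text
time_s: 6.25
tcp_pos: [0.471, 0.1643, 0.2165]
ee_rot: [[0.271, -0.963, -0.0], [-0.963, -0.271, -0.0], [0.0, 0.0, -1.0]]
wrist_force: [-0.2, 0.4, 0.3]
gripper_width: 0.971
```

>>> play_rows:
  commands:
    - [[0, 0, 0.025, 0, 0, 0, 0], [0, 0, 0.05, 0, 0, 0, 0], [0, 0, 0.075, 0, 0, 0, 0], [0, 0, 0.1, 0, 0, 0, 0], [0, 0, 0.1, 0, 0, 0, 0]]

```text
time_s: 6.75
tcp_pos: [0.4727, 0.165, 0.3205]
ee_rot: [[0.271, -0.963, 0.007], [-0.963, -0.271, 0.004], [-0.001, -0.008, -1.0]]
wrist_force: [0.1, 0.7, 0.3]
gripper_width: 0.998
```

```bash
python3 - <<'E'
from h import *
s=r.sense();print(s['tcp_pos'],s['joints'].round(1))
for n in('scene','top'):
  q=world(shot(n,'rel'+n));q=q[np.isfinite(q[...,0])]
  for c in[(.4714,.1626),(.4967,-.1367)]:
    d=(q[:,:2]-c); th=np.radians(15.7 if c[1]>0 else -9.8); u=np.array([-np.sin(th),np.cos(th)])
    l=d@u; x=d@np.array([np.cos(th),np.sin(th)])
    for nm,m in(('horn',abs(abs(l)-.043)<.004),('bar',abs(l)<.03)):
      m=m&(abs(x)<.011)&(q[:,2]>.16)&(q[:,2]<.29)
      if m.sum(): print(n,c,nm,m.sum(),np.percentile(q[m,2],[50,80,95,100]).round(4))
E
```

```text
[0.47270785 0.16497618 0.32049194] [ 37.9   6.2  -6.9   0.1 -76.5 -22.2]
scene (0.4714, 0.1626) horn 330 [0.2427 0.2539 0.2561 0.2577]
scene (0.4714, 0.1626) bar 483 [0.2241 0.2378 0.2386 0.2399]
scene (0.4967, -0.1367) horn 356 [0.2459 0.2554 0.2564 0.2578]
scene (0.4967, -0.1367) bar 1226 [0.2278 0.2376 0.2385 0.2401]
top (0.4714, 0.1626) horn 92 [0.2561 0.2576 0.2584 0.2603]
top (0.4714, 0.1626) bar 86 [0.2389 0.2402 0.2412 0.2419]
top (0.4967, -0.1367) horn 138 [0.2562 0.258  0.2589 0.2601]
top (0.4967, -0.1367) bar 476 [0.2385 0.2403 0.2413 0.2425]
```

The low rest hangs at 0.060: its horns are at 256 mm, the same as the high rest. Moving above the high pad with the fingers shut.

>>> play_rows:
  commands:
    - [[0.011, -0.032, 0, 0, 0, 0.11, 1], [0.023, -0.063, 0, 0, 0, 0.22, 1], [0.034, -0.095, 0, 0, 0, 0.34, 1], [0.046, -0.127, 0, 0, 0, 0.45, 1], [0.057, -0.158, 0, 0, 0, 0.56, 1]]

```text
time_s: 7.35
tcp_pos: [0.5277, 0.0049, 0.315]
ee_rot: [[0.744, -0.669, -0.003], [-0.669, -0.744, -0.0], [-0.002, 0.002, -1.0]]
wrist_force: [0.6, -0.5, -0.4]
gripper_width: 0.636
```

>>> play_rows:
  commands:
    - [[0.011, -0.032, 0, 0, 0, 0.11, 1], [0.023, -0.063, 0, 0, 0, 0.22, 1], [0.034, -0.095, 0, 0, 0, 0.34, 1], [0.046, -0.127, 0, 0, 0, 0.45, 1], [0.057, -0.158, 0, 0, 0, 0.566, 1]]

```text
time_s: 7.85
tcp_pos: [0.5848, -0.153, 0.3147]
ee_rot: [[0.986, -0.166, -0.003], [-0.166, -0.986, 0.0], [-0.003, 0.0, -1.0]]
wrist_force: [-0.1, 0.7, -0.4]
gripper_width: 0.172
```

>>> play_rows:
  commands:
    - [[0, 0, -0.025, 0, 0, 0, 1], [0, 0, -0.05, 0, 0, 0, 1], [0, 0, -0.075, 0, 0, 0, 1], [0, 0, -0.1, 0, 0, 0, 1], [0, 0, -0.1, 0, 0, 0, 1]]

```text
time_s: 8.35
tcp_pos: [0.5818, -0.1513, 0.211]
ee_rot: [[0.985, -0.171, -0.011], [-0.171, -0.985, 0.002], [-0.012, 0.0, -1.0]]
wrist_force: [-0.3, -0.1, -1.2]
gripper_width: 0.002
```

>>> play_rows:
  commands:
    - [[0.001, 0, -0.025, 0, 0, 0, 1], [0.002, 0, -0.05, 0, 0, 0, 1], [0.002, 0, -0.08, 0, 0, 0, 1], [0.002, 0, -0.11, 0, 0, 0, 1], [0.002, 0, -0.11, 0, 0, 0, 1]]

```text
time_s: 8.85
tcp_pos: [0.5841, -0.1514, 0.1028]
ee_rot: [[0.985, -0.171, -0.009], [-0.171, -0.985, 0.001], [-0.009, 0.001, -1.0]]
wrist_force: [-1.6, 0.2, -0.2]
gripper_width: 0.011
```

```bash
python3 - <<'E'
from h import *
a=shot('scene','p1')
cv2.imwrite('pics/p1c.png',cv2.resize(a['image'][150:350,170:340],(510,600))[:,:,::-1])
s=r.sense();print(s['time_s'],s['tcp_pos'],s['wrist_force'],s['gripper_width'])
E
```

```text
8.9 [ 0.58613507 -0.15177821  0.10544719] [ 0.38178323 -0.17064823  0.73641394] 0.006684261683503258
```

View pics/p1c.png

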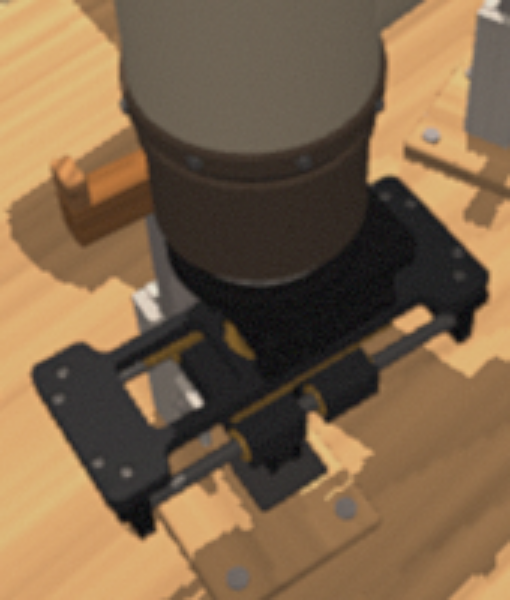

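The fingertips sit over the high pad. The gripper body is broadside to the rest and the wrist is clear of the cradle. Pressing about 20 mm and holding.

>>> play_rows:
  commands:
    - [[0, 0, -0.01, 0, 0, 0, 1], [0, 0, -0.018, 0, 0, 0, 1], [0, 0, -0.025, 0, 0, 0, 1], [0, 0, -0.031, 0, 0, 0, 1], [0, 0, -0.037, 0, 0, 0, 1]]

```text
time_s: 9.4
tcp_pos: [0.5884, -0.1518, 0.0701]
ee_rot: [[0.986, -0.17, 0.003], [-0.17, -0.986, -0.0], [0.003, -0.0, -1.0]]
wrist_force: [2.4, -0.5, 1.7]
gripper_width: 0.006
```

>>> play_rows:
  commands:
    - [[0, 0, 0, 0, 0, 0, 1], [0, 0, 0, 0, 0, 0, 1], [0, 0, 0, 0, 0, 0, 1], [0, 0, 0, 0, 0, 0, 1], [0, 0, 0, 0, 0, 0, 1]]

```text
time_s: 9.9
tcp_pos: [0.5875, -0.1517, 0.0699]
ee_rot: [[0.985, -0.17, 0.001], [-0.17, -0.985, -0.0], [0.001, -0.0, -1.0]]
wrist_force: [3.2, -0.3, 1.6]
gripper_width: 0.002
```

>>> play_rows:
  commands:
    - [[0, 0, 0, 0, 0, 0, 1], [0, 0, 0, 0, 0, 0, 1], [0, 0, 0, 0, 0, 0, 1], [0, 0, 0, 0, 0, 0, 1], [0, 0, 0, 0, 0, 0, 1]]

```text
time_s: 10.4
tcp_pos: [0.5871, -0.1517, 0.0696]
ee_rot: [[0.985, -0.17, 0.0], [-0.17, -0.985, -0.0], [0.0, -0.0, -1.0]]
wrist_force: [2.9, 0.2, 2.1]
gripper_width: 0.006
```

```bash
python3 - <<'E'
from h import *
a=shot('scene','p2')
cv2.imwrite('pics/p2c.png',cv2.resize(a['image'][150:350,170:340],(510,600))[:,:,::-1])
s=r.sense();print(s['time_s'],s['tcp_pos'],s['wrist_force'])
E
```

```text
10.45 [ 0.58703993 -0.1517303   0.06954605] [ 2.90229481 -0.38034354  2.93590641]
```

View pics/p2c.png

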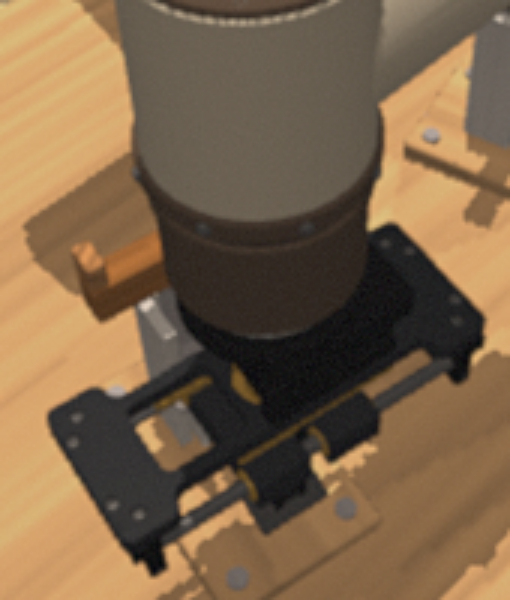

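The rail has sunk and the cradle sits just above the guide. I'll check its height before letting go.

```bash
cat > chk.py <<'E'
from h import *
import sys
for n in('scene','top'):
  q=world(shot(n,sys.argv[1]+n));q=q[np.isfinite(q[...,0])]
  for c in[(.4714,.1626),(.4967,-.1367)]:
    d=(q[:,:2]-c); th=np.radians(15.7 if c[1]>0 else -9.8)
    l=d@[-np.sin(th),np.cos(th)]; x=d@[np.cos(th),np.sin(th)]
    for nm,m in(('horn',abs(abs(l)-.043)<.004),('bar',abs(l)<.03)):
      m=m&(abs(x)<.01)&(q[:,2]>.14)&(q[:,2]<.275)
      if m.sum(): print(n,c,nm,m.sum(),np.percentile(q[m,2],[50,80,95,100]).round(4))
    m=(abs(x-.09)<.014)&(abs(l)<.018)&(q[:,2]<.1)&(q[:,2]>.05)
    if m.sum(): print(n,c,'pad',m.sum(),np.median(q[m,2]).round(4))
s=r.sense();print(s['time_s'],s['tcp_pos'],s['wrist_force'])
E
python3 chk.py hold
```

```text
scene (0.4714, 0.1626) pad 211 0.0874
scene (0.4967, -0.1367) horn 153 [0.1862 0.1951 0.1963 0.197 ]
scene (0.4967, -0.1367) bar 294 [0.1761 0.1776 0.1785 0.18  ]
scene (0.4967, -0.1367) pad 161 0.063
top (0.4714, 0.1626) horn 151 [0.2556 0.2576 0.2587 0.2602]
top (0.4714, 0.1626) bar 518 [0.2381 0.2398 0.241  0.2424]
top (0.4714, 0.1626) pad 188 0.089
top (0.4967, -0.1367) horn 91 [0.1964 0.1982 0.1991 0.2004]
top (0.4967, -0.1367) bar 347 [0.1786 0.1801 0.1811 0.183 ]
top (0.4967, -0.1367) pad 46 0.0713
10.55 [ 0.58708536 -0.15170636  0.0695711 ] [3.61897584 0.17861565 2.34590911]
```

The high rail is at 0 (bar at 178 mm, horns at 196 mm), and the low one still hangs at 0.060. Letting go, straight up.

>>> play_rows:
  commands:
    - [[0, 0, 0.01, 0, 0, 0, 1], [0, 0, 0.025, 0, 0, 0, 1], [0, 0, 0.06, 0, 0, 0, 1], [0, 0, 0.1, 0, 0, 0, 1], [0, 0, 0.14, 0, 0, 0, 1]]

```text
time_s: 11.05
tcp_pos: [0.5843, -0.1516, 0.2099]
ee_rot: [[0.985, -0.17, -0.007], [-0.17, -0.985, 0.001], [-0.007, 0.0, -1.0]]
wrist_force: [1.5, 0.7, 0.2]
gripper_width: 0.008
```

>>> play_rows:
  commands:
    - [[0, 0, 0.04, 0, 0, 0, 1], [0, 0, 0.08, 0, 0, 0, 1], [0, 0, 0.1, 0, 0, 0, 1], [0, 0, 0.1, 0, 0, 0, 1], [0, 0, 0.1, 0, 0, 0, 1]]

```text
time_s: 11.55
tcp_pos: [0.5854, -0.1514, 0.3086]
ee_rot: [[0.985, -0.17, -0.004], [-0.17, -0.985, 0.001], [-0.004, -0.001, -1.0]]
wrist_force: [-0.7, 0.2, -1.3]
gripper_width: 0.01
```

```bash
python3 chk.py end
```

```text
scene (0.4714, 0.1626) horn 119 [0.2472 0.2548 0.2564 0.257 ]
scene (0.4714, 0.1626) bar 234 [0.237  0.238  0.2385 0.2396]
scene (0.4714, 0.1626) pad 219 0.0875
scene (0.4967, -0.1367) horn 212 [0.1776 0.1948 0.1963 0.1978]
scene (0.4967, -0.1367) bar 813 [0.1752 0.1776 0.1785 0.1796]
scene (0.4967, -0.1367) pad 410 0.0874
top (0.4714, 0.1626) horn 148 [0.2558 0.2577 0.2589 0.2605]
top (0.4714, 0.1626) bar 518 [0.238  0.2399 0.241  0.2437]
top (0.4714, 0.1626) pad 187 0.0892
top (0.4967, -0.1367) horn 54 [0.1964 0.1982 0.1991 0.1993]
top (0.4967, -0.1367) bar 219 [0.1789 0.18   0.1811 0.1828]
top (0.4967, -0.1367) pad 171 0.0894
11.65 [ 0.58548035 -0.15146923  0.3073614 ] [ 0.515768   -0.381176   -0.07087665]
```

View pics/endscene.png

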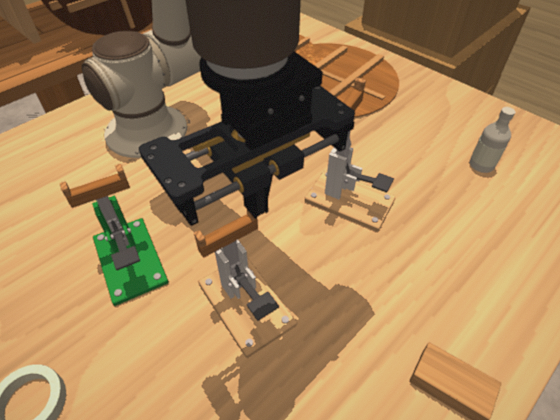

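The high rest is down at (227,232) with its pad back up at (262,305), and the arm is clear and touching nothing. Handing in.

```bash
python3 -c "
from station import r
print(r.finish_job())"
```

```text
the job is handed in; nothing more can be done
None
```

The job is done and handed in at about 11.7 s. I raised the low rest by its cradle to the stop and let go. I then held the other rest's pawl pad down about 18 mm until that rest had sunk to the bottom, and let go of it.

- **Raised rest:** it hangs on its top tooth (0.060). Its bar is at about 238 mm and its horns at 256 mm, the same height the high rest had at the start.
- **Lowered rest:** it is at the bottom (0). Its bar is at about 178 mm and its horns at 196 mm, and its pad has sprung back to 88 mm.
- **Robot:** the arm stands clear with a wrist force near zero. No reading I took showed more than about 12 N. The green look-alike was not touched.

No check failed; the two cameras agreed to within about 2 mm, which is the calibration limit.

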